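# Clamp a model house in the sprung bonding jig

## Robot

A 6-joint arm with a two-finger parallel gripper is mounted at the origin on a cart in front of the work surface, level with it; the furniture and walls round the work are solid. World frame = base frame: x ahead of the robot, y to its left, z up, the work surface at z = 0. Lengths are in mm, angles in degrees, forces in N, time in s.
With the tool pointing down it reaches from about 300 to 850 mm from the base axis. Payload 4.2 kg.
Tool frame: the origin (TCP) lies at the very end of the fingers, on their centre line; the grasp point (between the pads) lies 19 mm behind it; z points along the fingers, y is the line along which they close (so a half turn about z gives the same grasp; the last joint's range is limited). The gripper opens to 91 mm and grips with 3 to 60 N. Pads are 32 mm wide; open, the fingers measure 118 mm over their backs; the gripper's body (76 mm by 178 mm) begins 60 mm behind the grasp point.
Start: joints at [62.223, 18.312, 89.639, -0, 72.044, -1.146], TCP at [257.745, 514.014, 213.976] pointing down, gripper open.
Joint ranges: [-177.97, 177.97], [-48.28, 115.42], [12.27, 149.76], [-77.06, 257.06], [2.81, 150.46], [-146.56, 146.56]. Speed limits (degrees/s): [147.25, 147.25, 180, 180, 180, 180].

## Interface

Orientations are given as [roll, pitch, yaw] about the fixed x, y, z axes, in that order (R = Rz(yaw) Ry(pitch) Rx(roll)).
In Python, from workcell import env, eyes gives the robot as it stands.
- The arm moves only by the tool send_rows, never from a script. Its argument "targets" is text: rows parted by semicolons, each of 7 numbers parted by spaces: the shift along the tool's x, y, z in m, then the turn, a rotation vector about the tool's x, y, z in degrees, then the opening in per cent of the stroke, from 0 (shut) to 100 (fully open). A call has 1 to 12 rows; each row is the pose to reach, as a shift and turn from the pose commanded when the call began, along the tool's axes at that moment; what a row does not reach only later rows make up. A row lasts 1/12 s, in which the tool goes at most 41.7 mm and 7.16 degrees, less where a joint would pass 70% of its speed; a pose out of reach is approached as far as the arm can. A call with a gripper value outside its range is refused whole. The fingers move at their own pace and stop on an object; "grip_force" is the grip in N (left out, the last holds). Time passes only in rows, so rows that repeat a pose let the fingers close. It gives the time, the measured TCP pose, the force, the opening and the grip force at its end, in the units of the state.
- env.state(): the state, without advancing time (a new reading comes with each control period).
- eyes.grab_frame(name): name is "side" or "top"; returns a dict with "image" (480x640x3 uint8, blue, green, red), "fovy" (degrees; the focal length in pixels is half the picture's height over the tangent of half this angle, whatever the lens; pixels are square), "cx", "cy" (the principal point, pixels), "D" ([k1, k2, p1, p2, k3] as OpenCV has them; the pictures are not rectified), "eye" and "attitude" of the camera in the world. Camera axes: x right, y up, looking along -z (the intrinsics and any distortion apply to the point x, -y, -z); pixel columns grow to the right and rows downward; lengths in mm; the calibration is good to about 2 mm. A picture is of the moment at which its call begins. There is no depth.
- env.job_done(): hands the job in; it is judged then, once.
The state is a dict: "time_s": time; "qpos": joint angles; "qvel": joint speeds; "effort": joint torques, N m; "ee_pos": TCP position; "ee_rot": TCP orientation; "force": force on the tool from outside, world axes, zero at the start; "torque": the same for the moment, N m; "gripper_width": finger opening in mm; "gripper_force": force on a finger pad.
Only numpy, scipy, OpenCV 4.12 (cv2) and the standard library are available. Lean on these libraries where they do the work, as an engineer would, in place of code of your own. Each camera call takes 0.05 s, during which the arm holds its last target. There are 200 camera calls.

## Task

Clamp the little model house in the bonding jig while its glue sets, using only gentle pushes of the fingertips, gripping and lifting nothing: push the sprung jaw back by its thumb plate, past the catch, and let go so that it comes back onto the catch and stays open. Then push the house along the bed, beside the long fence, right up to the back stop, and last press the catch lever's thumb pad so that the jaw springs in and holds the house square against the fence. Leave everything else on the table where it is.

Things in the scene. Friction and masses are not known exactly. Their poses are not given: they have to be found in the camera images.
- jig: Bonding jig, fixed to the table: plywood bed, top at z = 12 mm, low cork-lined wooden rails, L-shaped from above. Origin: on the table surface under the bed; x toward the back stop (away from the robot at yaw 0), y from the long fence to the catch lever, z up. Bed x -140..80, y -65..78 mm, and a tongue under slide and catch, x -12..80, y 77..204 mm; tallest fixed part z = 46 mm.
- fence (a point): Middle of the top edge of the long fence's inner face, 26 mm above the bed, at jig x = -24, y = -45, z = 38 mm. The fence is 200 mm long along the jig's x (x -124..76); its inner face looks to +y, its wood is 16 mm thick.
- back_stop (a point): Middle of the top edge of the back stop's front face, at jig x = 62, y = 6, z = 38 mm; a rail 102 mm long along y (y -45..57) at right angles to the fence, its face looking to -x.
- jaw: Wooden cork-faced jaw on the sprung slide, axes as the jig's; origin at jig x = 0, y = slide, z = 0. It covers x 0..55, y 3..17, z 12..38 mm in its own frame, so the gap to the fence is 48 mm shut and 92 mm on the catch; a flared lead-in reaches forward to x = -19 mm. An upright aluminium thumb plate stands on it: 36 mm wide along x, 5 mm thick, z 38..68 mm.
- thumb_plate (a point): Point on the thumb plate's face that looks to the fence (jig -y), the face to push on: middle of its width, z = 56 mm (12 mm below its top, 18 mm above the jaw's top). At jig x = 27.5, y = 11 mm + slide. Push it in the jig's +y.
- slide (a joint): Travel of the sprung jaw (m): 0 shut (start), grows as it is pushed in the jig's +y. Spring 5 N at 0, 11 N at 0.056, plus a few N to lift the hook; damped 45 N per m/s, so push slowly. The hook drops behind the bar's stop pin at about 0.044: let go between 0.048 and the hard end 0.056 it runs back onto the catch at 0.044; let go earlier it runs back to 0. Clamped on the house: about 0.022.
- catch (a joint): Turn of the catch lever (rad) about its level pivot (along the jig's x, at y = 178, z = 30 mm): 0 = at rest, hook down; grows as the thumb pad is pressed down or the stop pin lifts the hook; stop at 0.38. Its own spring brings it back. From about 0.2 it frees the pin. With the house clamped the nose of the hook lies on the pin, at about 0.09.
- thumb_pad (a point): Centre of the top of the catch lever's ribbed thumb pad (28 mm along the jig's x, 26 mm along y), at the +y end of the jig; at rest at jig x = 27.5, y = 220, z = 53 mm. Pressed down about 9 mm (up to 13 mm is fine) with 6 to 9 N it frees the slide; hard end at about 15 mm. It springs up again.
- house: Small flat-roofed model house with parapet, 87 x 84 x 56 mm over its beams, about 120 g, loose on the front of the jig's bed. Origin: on its underside. Walls x -37..42, y -35..35 mm in its own frame, whose x is roughly the jig's x. Roof beams stick out up to 7 mm, above the jig's rails. Home against back stop and fence its origin is at jig x = 20, y = -10 mm. It slides with about 1 N.
- house_tall: Bystander: a similar but taller model house (78 x 88 x 62 mm) on the table outside the fence; origin on its underside.
- glue: Bystander: small glue bottle, 30 mm across, 74 mm high, standing on the table in the elbow of the jig; origin on its underside.
- barrel_up: Bystander: small model barrel standing, 27 mm across, 34 mm high, in the elbow of the jig; origin on its underside.
- barrel_lying: Bystander: small model barrel lying, 26 x 37 x 26 mm, in the elbow of the jig; origin on its underside.
- brush: Bystander: paint brush, 175 mm long and 8 mm thick, lying behind the jig; origin on its underside.
- dome: Bystander: plain plaster dome, 84 mm across, 38 mm high, on the table to the left; origin on its underside.

How it is judged:
By the outcome, as a careful person would: the job done as asked, in the order asked, and still so for the second after the job is handed in, with the robot touching nothing.
It also fails if it takes over 56 s, if anything falls off the work surface, if the arm or the gripper's body presses on something with over 40 N, if the wrist force passes 120 N, or if a joint passes its speed limit or range.

## Working session

There is one attempt and no reset: what is moved stays moved. The work goes in short steps, Python scripts to look and compute and a tool call to move; the robot and the scene stay as the last step left them, time stands still between calls to the robot, and variables do not carry over. Pictures are saved under pics/ and viewed, at most 10 in all, crops included, and the job is handed in when it is done.

Besides the shell and the picture viewer there is one more tool, called as a command line: name --argument value ..., lists and objects as JSON in quotes. send_rows: Moves the arm, as the interface text tells. Its arguments: {"type":"object","properties":{"targets":{"type":"string"},"grip_force":{"type":"number"}},"required":["targets"]}

```bash
mkdir -p pics
cat > h.py <<'E'
import numpy as np, cv2
from scipy.spatial.transform import Rotation as R
from workcell import env, eyes
def cam(n):
    f=eyes.grab_frame(n); return f
def K(f):
    h=f["image"].shape[0]; F=h/2/np.tan(np.radians(f["fovy"]/2))
    return np.array([[F,0,f["cx"]],[0,F,f["cy"]],[0,0,1.]])
def rot(f):
    a=np.array(f["attitude"],float)
    return a if a.shape==(3,3) else R.from_euler("xyz",a,degrees=True).as_matrix()
def ray(f,uv):
    p=cv2.undistortPoints(np.array(uv,float).reshape(-1,1,2),K(f),np.array(f["D"],float)).reshape(-1,2)
    return np.c_[p[:,0],-p[:,1],-np.ones(len(p))]@rot(f).T
def onz(f,uv,z):
    d=ray(f,uv); e=np.array(f["eye"],float); return e+d*((z-e[2])/d[:,2])[:,None]
def proj(f,P):
    c=(np.array(P,float).reshape(-1,3)-np.array(f["eye"]))@rot(f); c=c*[1,-1,-1]
    return cv2.projectPoints(c.reshape(-1,1,3),np.zeros(3),np.zeros(3),K(f),np.array(f["D"],float))[0].reshape(-1,2)
E
python3 - <<'E'
from h import *
for n in("top","side"):
    f=cam(n); cv2.imwrite(f"pics/{n}0.png",f["image"]); print(n,f["fovy"],f["cx"],f["cy"],f["D"],f["eye"],f["attitude"])
print(env.state())
E
```

```text
top 46.496512908438454 320.2125191891811 241.7427526837759 [-0.09215712  0.          0.          0.          0.        ] [ 479.11638267   53.76735294 1111.97307336] [  4.54538464   1.88233671 -91.57242809]
side 57.66239014041729 323.81199793196805 245.76895755054076 [-0.02927958  0.          0.          0.          0.        ] [ 573.29978153 -626.69739874  580.23097921] [53.05690981 -0.60336079  2.72094597]
{'time_s': 0.1, 'qpos': array([ 6.22231780e+01,  1.83478470e+01,  8.97002497e+01, -1.36454473e-04,
        7.20441790e+01, -1.14573325e+00]), 'qvel': array([ 0.11168651, -0.13563245, -0.08700571,  0.00852598, -0.11190003,
       -0.01755076]), 'effort': array([ 1.49667481e-03, -4.13331950e+01, -2.32510614e+01,  7.28316559e-02,
        4.21105733e-02, -6.62483103e-05]), 'ee_pos': array([257.52402302, 513.59203361, 213.20002425]), 'ee_rot': array([-1.79907740e+02, -1.71538280e-03,  1.53368952e+02]), 'force': array([ 1.61492844,  0.25339814, -0.12139805]), 'torque': array([ 0.05725397, -0.0261466 , -0.03265396]), 'gripper_force': 0.0, 'gripper_width': 91.04351239519417}
```

View pics/top0.png

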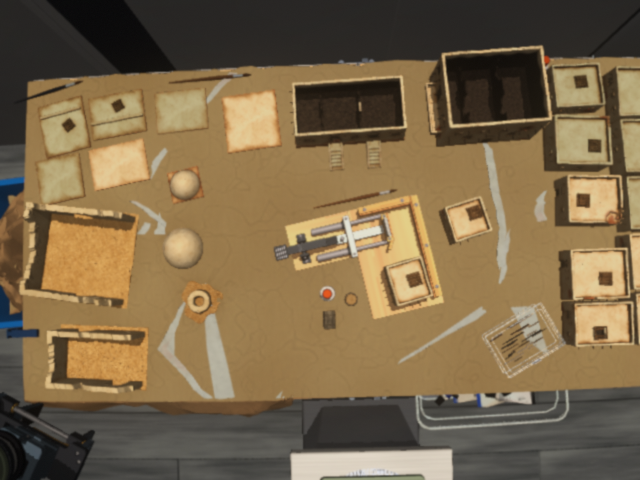

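View pics/side0.png

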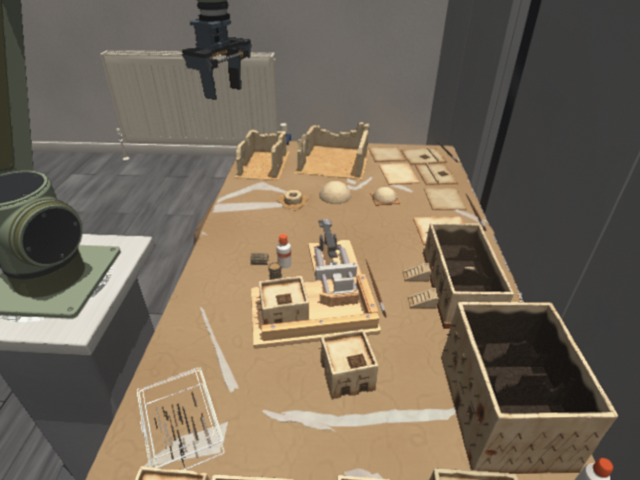

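Top view: jig bed around (400,255), thumb plate about (348,237), thumb pad (281,253), house (408,283). I'll enlarge both views next.

Run:
```python
import cv2
a=cv2.imread("pics/top0.png")[180:330,262:462]; cv2.imwrite("pics/topc.png",cv2.resize(a,None,fx=4,fy=4,interpolation=cv2.INTER_CUBIC))
a=cv2.imread("pics/side0.png")[205:355,240:400]; cv2.imwrite("pics/sidec.png",cv2.resize(a,None,fx=4,fy=4,interpolation=cv2.INTER_CUBIC))
```

```text
(no output)
```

View pics/topc.png

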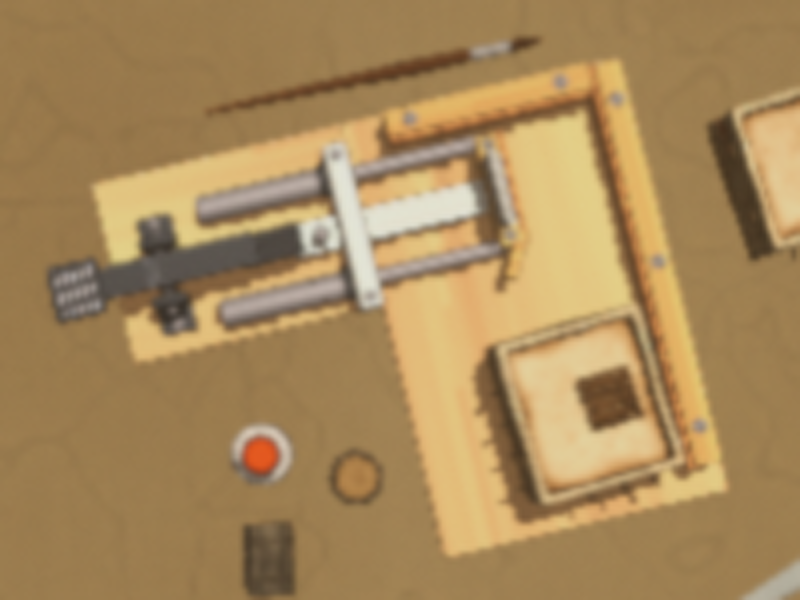

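View pics/sidec.png

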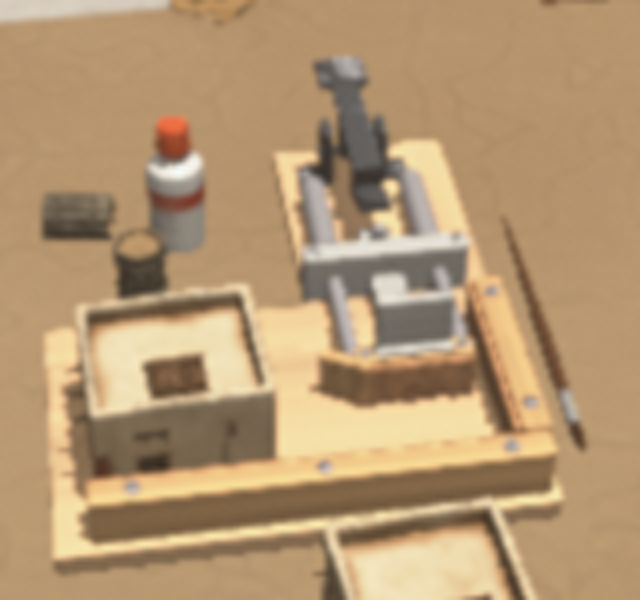

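Top crop shows bed corners (727,490), (620,60), (447,555), (137,362), (95,185); thumb plate (500,190); pad (77,290); house roof corners (496,347), (635,308), (683,460), (543,503). Side crop confirms the layout: the plate stands clear on the jaw, the bottle and barrels are in the elbow.

Run:
```python
from h import *
f=cam("top")
px=lambda c:(np.array(c,float)+.5)/4-.5+[262,180]
c=[(727,490),(620,60),(447,555),(137,362),(95,185)]
m=np.array([(-140,-65),(80,-65),(-140,78),(-12,204),(80,204)],float)
w=onz(f,px(c),12)[:,:2]
mc,wc=m.mean(0),w.mean(0); H=(m-mc).T@(w-wc); U,S,V=np.linalg.svd(H); Rj=V.T@U.T; t=wc-Rj@mc
print("jig",t,np.degrees(np.arctan2(Rj[1,0],Rj[0,0])),"resid",(w-(m@Rj.T+t)).round(1).tolist())
toj=lambda P:(P[:,:2]-t)@Rj
h=onz(f,px([(496,347),(635,308),(683,460),(543,503)]),68); print("roof jig",toj(h).round(1).tolist())
print("plate top ends",toj(onz(f,px([(487,148),(513,232)]),68)).round(1).tolist())
print("pad",toj(onz(f,px([(77,290)]),53)).round(1).tolist(), "nails/glue",toj(onz(f,px([(261,455)]),74)).round(1).tolist(),toj(onz(f,px([(357,476)]),34)).round(1).tolist())
fs=cam("side"); px2=lambda c:(np.array(c,float)+.5)/4-.5+[240,205]
print("side bed corners",toj(onz(fs,px2([(57,562),(562,496),(437,140),(275,152)]),12)).round(1).tolist())
print("side roof",toj(onz(fs,px2([(80,308),(248,288),(272,388),(92,415)]),68)).round(1).tolist())
```

```text
jig [565.48654338 -59.57230123] 11.71105769828515 resid [[0.3, 1.4], [-1.4, 0.5], [1.7, -0.6], [0.6, -0.7], [-1.2, -0.6]]
roof jig [[-46.1, 34.7], [-43.4, -32.7], [-117.2, -37.3], [-121.4, 30.7]]
plate top ends [[45.6, 16.5], [4.4, 14.2]]
pad [[26.5, 220.5]] nails/glue [[-69.6, 152.8]] [[-90.3, 111.2]]
side bed corners [[-141.6, -66.5], [75.9, -61.8], [75.0, 203.0], [-15.1, 204.7]]
side roof [[-123.9, 27.5], [-49.2, 30.2], [-46.7, -34.4], [-121.7, -39.3]]
```

```bash
cat >> h.py <<'E'
T0=np.array([565.5,-59.6]); YJ=11.7
def J(x,y,z):
    a=np.radians(YJ); return np.r_[T0+[x*np.cos(a)-y*np.sin(a),x*np.sin(a)+y*np.cos(a)],z]
def tool(tilt=0):  # tool x=jig y, tool y=jig x, z down; tilt>0: tips lead toward jig +x
    return R.from_euler("z",YJ,degrees=True)*R.from_matrix([[0,1,0],[1,0,0],[0,0,-1]])*R.from_euler("x",tilt,degrees=True)
def where():
    s=env.state(); a=np.radians(YJ); d=s["ee_pos"][:2]-T0
    j=[d[0]*np.cos(a)+d[1]*np.sin(a),-d[0]*np.sin(a)+d[1]*np.cos(a),s["ee_pos"][2]]
    print("t",round(s["time_s"],2),"jig",np.round(j,1),"rpy",s["ee_rot"].round(1),"F",s["force"].round(1),"w",round(s["gripper_width"],1))
def go(x,y,z,tilt=0):
    s=env.state(); r=R.from_euler("xyz",s["ee_rot"],degrees=True)
    print((x,y,z,tilt),"shift m",(r.inv().apply(J(x,y,z)-s["ee_pos"])/1000).round(4),"turn",(r.inv()*tool(tilt)).as_rotvec(degrees=True).round(1))
E
python3 - <<'E'
from h import *
where(); go(27.5,-19,120); go(27.5,-19,50)
print(tool(25).as_matrix().round(2)[:,2], tool(0).as_euler("xyz",degrees=True))
E
```

```text
t 0.2 jig [-185.2  623.9  213.5] rpy [-179.9   -0.   153.4] F [-0.4 -0.6  0.8] w 91.1
(27.5, -19, 120, 0) shift m [-0.5656 -0.3723  0.0938] turn [-0.1  0.  51.7]
(27.5, -19, 50, 0) shift m [-0.5656 -0.3722  0.1638] turn [-0.1  0.  51.7]
[-0.41 -0.09 -0.91] [-180.     0.   101.7]
```

send_rows --targets "-0.565 -0.372 0.02 0 0 51.7 0;-0.565 -0.372 0.02 0 0 51.7 0;-0.565 -0.372 0.02 0 0 51.7 0;-0.565 -0.372 0.02 0 0 51.7 0;-0.565 -0.372 0.02 0 0 51.7 0;-0.565 -0.372 0.02 0 0 51.7 0;-0.565 -0.372 0.02 0 0 51.7 0;-0.565 -0.372 0.02 0 0 51.7 0;-0.565 -0.372 0.02 0 0 51.7 0;-0.565 -0.372 0.02 0 0 51.7 0;-0.565 -0.372 0.02 0 0 51.7 0;-0.565 -0.372 0.02 0 0 51.7 0"

```text
time_s: 1.2
ee_pos: [508.2, 79.2, 199.2]
ee_rot: [180.0, -0.0, 101.7]
force: [1.1, 1.1, 0.4]
gripper_width: 14.3
gripper_force: 0.0
```

```bash
python3 -c "
from h import *
where(); go(27.5,-19,120); go(27.5,-19,50)"
```

```text
t 1.2 jig [-27.9 147.6 199.2] rpy [180.   -0.  101.7] F [1.1 1.1 0.4] w 14.3
(27.5, -19, 120, 0) shift m [-0.1665  0.0555  0.0791] turn [ 0. -0. -0.]
(27.5, -19, 50, 0) shift m [-0.1666  0.0555  0.1491] turn [ 0. -0. -0.]
```

send_rows --targets "-0.166 0.055 0.04 0 0 0 0;-0.166 0.055 0.04 0 0 0 0;-0.166 0.055 0.04 0 0 0 0;-0.166 0.055 0.04 0 0 0 0;-0.166 0.055 0.04 0 0 0 0;-0.166 0.055 0.085 0 0 0 0;-0.166 0.055 0.12 0 0 0 0;-0.166 0.055 0.12 0 0 0 0;-0.166 0.055 0.12 0 0 0 0"

```text
time_s: 1.95
ee_pos: [593.6, -69.8, 77.7]
ee_rot: [-179.7, -0.1, 101.7]
force: [0.1, 0.6, 0.2]
gripper_width: 0.5
gripper_force: 0.0
```

```bash
python3 -c "
from h import *
where(); go(27.5,-19,50)
f=cam('top'); g=cam('side')
a=np.hstack([cv2.resize(f['image'][180:330,300:450],None,fx=2.6,fy=2.6),cv2.resize(g['image'][200:350,240:390],None,fx=2.6,fy=2.6)])
cv2.imwrite('pics/p1.png',a)"
```

```text
t 1.95 jig [ 25.4 -15.7  77.7] rpy [-1.797e+02 -1.000e-01  1.017e+02] F [0.1 0.6 0.2] w 0.5
(27.5, -19, 50, 0) shift m [-0.0034  0.0022  0.0277] turn [-0.3 -0.1 -0. ]
```

View pics/p1.png

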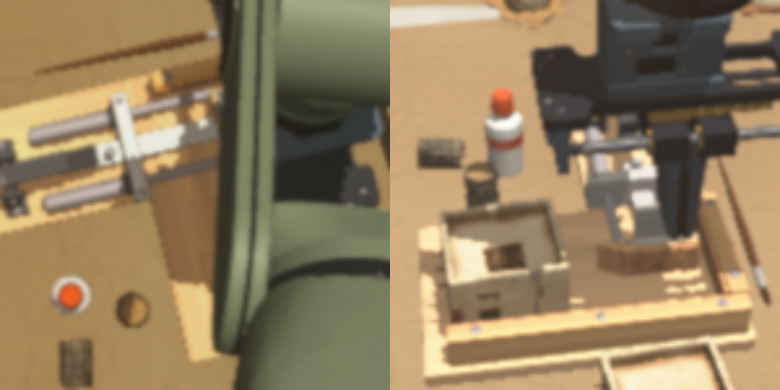

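Side half: closed fingers, tip about (680,235), in front of the plate (610–660), perhaps a bit towards +x. I'll check this numerically.

```bash
python3 -c "
from h import *
g=cam('side'); s=env.state()
v=lambda p:((p-[240,200])*2.6+[390,0]).round(0)
print('tcp',v(proj(g,s['ee_pos'])))
print('plate corners',v(proj(g,[J(9.5,11,68),J(45.5,11,68),J(9.5,11,38),J(45.5,11,38)])))
p=(np.array([(380,285),(455,292),(455,350),(380,350)])+.5)/4-.5+[240,205]
print('seen corners0',v(p))
"
```

```text
tcp [[676. 218.]]
plate corners [[639. 209.]
 [691. 204.]
 [638. 242.]
 [689. 237.]]
seen corners0 [[636. 197.]
 [685. 202.]
 [685. 240.]
 [636. 240.]]
```

send_rows --targets "-0.003 0 0.027 0 0 0 0;-0.003 0 0.027 0 0 0 0;-0.003 0 0.027 0 0 0 0;0.005 0 0.027 0 0 0 0;0.009 0 0.027 0 0 0 0;0.013 0 0.027 0 0 0 0;0.017 0 0.027 0 0 0 0;0.021 0 0.027 0 0 0 0;0.025 0 0.027 0 0 0 0;0.025 0 0.027 0 0 0 0"

```text
time_s: 2.93
ee_pos: [591.2, -47.0, 53.8]
ee_rot: [179.8, 0.3, 101.8]
force: [-0.0, -5.7, 2.9]
gripper_width: 0.6
gripper_force: 3.1
```

```bash
python3 -c "
from h import *
where()"
```

```text
t 2.93 jig [27.7  7.1 53.8] rpy [179.8   0.3 101.8] F [-0.  -5.7  2.9] w 0.6
```

send_rows --targets "0.004 0 0 0 0 0 0;0.008 0 0 0 0 0 0;0.012 0 0 0 0 0 0;0.016 0 0 0 0 0 0;0.02 0 0 0 0 0 0;0.024 0 0 0 0 0 0;0.028 0 0 0 0 0 0;0.031 0 0 0 0 0 0;0.034 0 0 0 0 0 0;0.036 0 0 0 0 0 0;0.037 0 0 0 0 0 0;0.037 0 0 0 0 0 0"

```text
time_s: 3.93
ee_pos: [583.9, -12.1, 53.9]
ee_rot: [179.8, 0.3, 101.8]
force: [0.1, -10.5, 3.2]
gripper_width: 0.3
gripper_force: 5.1
```

```bash
python3 -c "
from h import *
where()
g=cam('side');f=cam('top')
a=np.hstack([cv2.resize(g['image'][200:320,270:390],None,fx=3.2,fy=3.2),cv2.resize(f['image'][190:310,260:380],None,fx=3.2,fy=3.2)])
cv2.imwrite('pics/p2.png',a)"
```

```text
t 3.93 jig [27.7 42.8 53.9] rpy [179.8   0.3 101.8] F [  0.1 -10.5   3.2] w 0.3
```

View pics/p2.png

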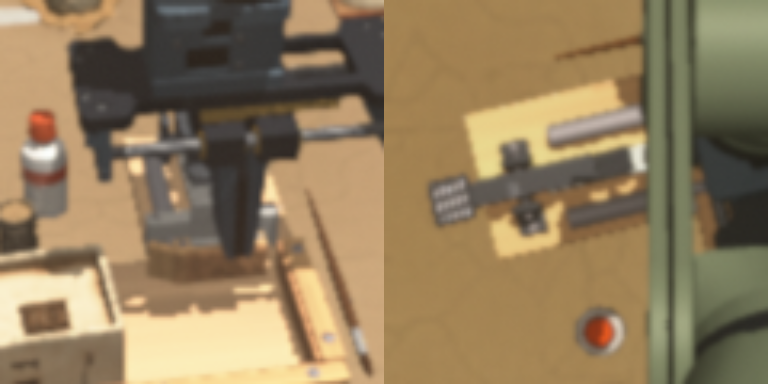

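The fingers have pushed the jaw well back (tip at (235,245) of the left half). By position the slide is about 48 mm, so a few mm more.

send_rows --targets "0.002 0 0 0 0 0 0;0.004 0 0 0 0 0 0;0.0045 0 0 0 0 0 0;0.0045 0 0 0 0 0 0;0.0045 0 0 0 0 0 0"

```text
time_s: 4.45
ee_pos: [583.0, -7.8, 53.8]
ee_rot: [179.9, 0.4, 101.8]
force: [0.9, -10.4, 2.7]
gripper_width: 0.2
gripper_force: 5.3
```

```bash
python3 -c "
from h import *
where()"
```

```text
t 4.45 jig [27.7 47.2 53.8] rpy [179.9   0.4 101.8] F [  0.9 -10.4   2.7] w 0.2
```

send_rows --targets "-0.004 0 0 0 0 0 0;-0.008 0 0 0 0 0 0;-0.012 0 0 0 0 0 0;-0.016 0 0 0 0 0 0;-0.016 0 0 0 0 0 0;-0.016 0 0 0 0 0 0"

```text
time_s: 4.95
ee_pos: [584.8, -20.4, 52.3]
ee_rot: [-180.0, -0.0, 101.7]
force: [-0.2, 0.7, -0.5]
gripper_width: 0.1
gripper_force: 0.0
```

```bash
python3 -c "
from h import *
where()"
```

```text
t 4.95 jig [26.8 34.5 52.3] rpy [-180.    -0.   101.7] F [-0.2  0.7 -0.5] w 0.1
```

```bash
python3 -c "
from h import *
go(-165,-2,140,-25); go(-165,-2,24,-25)"
```

```text
(-165, -2, 140, -25) shift m [-0.0366 -0.1918 -0.0878] turn [-25.  -0.  -0.]
(-165, -2, 24, -25) shift m [-0.0366 -0.1918  0.0282] turn [-25.  -0.  -0.]
```

send_rows --targets "-0.006 0 -0.04 0 0 0 0;-0.006 0 -0.08 0 0 0 0;-0.006 0 -0.095 0 0 0 0;-0.036 -0.192 -0.095 -25 0 0 0;-0.036 -0.192 -0.095 -25 0 0 0;-0.036 -0.192 -0.095 -25 0 0 0;-0.036 -0.192 -0.095 -25 0 0 0;-0.036 -0.192 -0.095 -25 0 0 0;-0.036 -0.192 -0.06 -25 0 0 0;-0.036 -0.192 -0.03 -25 0 0 0;-0.036 -0.192 -0.03 -25 0 0 0;-0.036 -0.192 -0.03 -25 0 0 0"

```text
time_s: 5.95
ee_pos: [403.6, -94.2, 81.6]
ee_rot: [155.1, -0.2, 101.6]
force: [-0.3, -0.4, 0.4]
gripper_width: 0.5
gripper_force: 0.0
```

```bash
python3 -c "
from h import *
where(); go(-165,-3,24,-25)
f=cam('top')
cv2.imwrite('pics/p3.png',cv2.resize(f['image'][180:330,262:462],None,fx=3,fy=3,interpolation=cv2.INTER_CUBIC))"
```

```text
t 5.95 jig [-165.6   -1.1   81.6] rpy [155.1  -0.2 101.6] F [-0.3 -0.4  0.4] w 0.5
(-165, -3, 24, -25) shift m [-0.0021 -0.0237  0.0525] turn [-0.1 -0.1 -0.1]
```

View pics/p3.png

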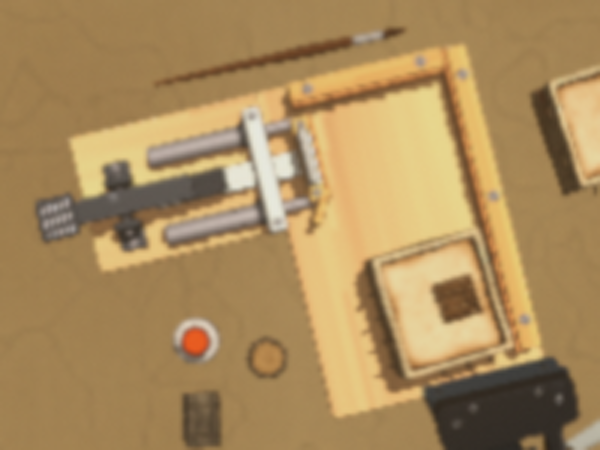

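Jaw stays open at (310,160), latched; the house (440,305) is untouched. Lowering behind the house next.

send_rows --targets "-0.002 -0.017 0.037 0 0 0 0;-0.002 -0.0237 0.0525 0 0 0 0;-0.002 -0.0237 0.0525 0 0 0 0;-0.002 -0.0147 0.0567 0 0 0 0;-0.002 -0.0055 0.061 0 0 0 0;-0.002 0.0035 0.0652 0 0 0 0;-0.002 0.0035 0.0652 0 0 0 0;-0.002 0.0035 0.0652 0 0 0 0"

```text
time_s: 6.67
ee_pos: [436.8, -90.4, 25.8]
ee_rot: [154.8, 0.1, 101.8]
force: [-0.2, 0.2, 0.7]
gripper_width: 0.1
gripper_force: 0.0
```

```bash
python3 -c "
from h import *
where(); go(-105,-3,24,-25)"
```

```text
t 6.67 jig [-132.3   -4.1   25.8] rpy [1.548e+02 1.000e-01 1.018e+02] F [-0.2  0.2  0.7] w 0.1
(-105, -3, 24, -25) shift m [0.001  0.0239 0.0132] turn [0.2 0.  0.1]
```

send_rows --targets "0.001 0.0036 0.0017 0 0 0 0;0.001 0.0072 0.0034 0 0 0 0;0.001 0.0109 0.0051 0 0 0 0;0.001 0.0145 0.0068 0 0 0 0;0.001 0.0181 0.0085 0 0 0 0;0.001 0.0217 0.0101 0 0 0 0;0.001 0.0263 0.0123 0 0 0 0;0.001 0.0308 0.0144 0 0 0 0;0.001 0.0353 0.0165 0 0 0 0;0.001 0.0399 0.0186 0 0 0 0;0.001 0.0435 0.0203 0 0 0 0;0.001 0.0435 0.0203 0 0 0 0"

```text
time_s: 7.67
ee_pos: [482.6, -79.9, 24.6]
ee_rot: [155.0, 0.0, 101.7]
force: [0.6, -0.1, -0.8]
gripper_width: 0.3
gripper_force: 0.0
```

```bash
python3 -c "
from h import *
where(); go(-30,-4,25,-25)
f=cam('top');g=cam('side')
a=np.hstack([cv2.resize(f['image'][190:310,320:450],None,fx=3,fy=3),cv2.resize(g['image'][230:350,240:370],None,fx=3,fy=3)])
cv2.imwrite('pics/p4.png',a)"
```

```text
t 7.67 jig [-85.3  -3.   24.6] rpy [155.    0.  101.7] F [ 0.6 -0.1 -0.8] w 0.3
(-30, -4, 25, -25) shift m [-0.001   0.0502  0.0231] turn [0. 0. 0.]
```

View pics/p4.png

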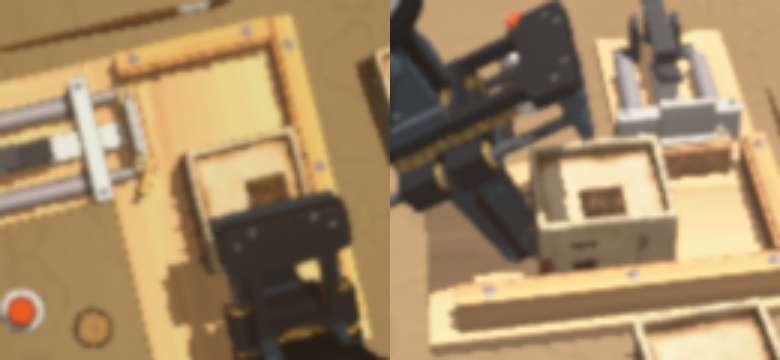

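The house slides squarely along the fence, fingers flush on its rear wall, jaw still open. Continuing.

send_rows --targets "0 0.0036 0.0017 0 0 0 0;0 0.0072 0.0034 0 0 0 0;0 0.0109 0.0051 0 0 0 0;0 0.0145 0.0068 0 0 0 0;0 0.0181 0.0085 0 0 0 0;0 0.0217 0.0101 0 0 0 0;0 0.0263 0.0123 0 0 0 0;0 0.0308 0.0144 0 0 0 0;0 0.0353 0.0165 0 0 0 0;0 0.039 0.0182 0 0 0 0;0 0.0417 0.0194 0 0 0 0;0 0.0417 0.0194 0 0 0 0"

```text
time_s: 8.77
ee_pos: [527.4, -70.6, 24.7]
ee_rot: [155.0, 0.0, 101.7]
force: [-0.2, 0.5, -0.0]
gripper_width: 0.8
gripper_force: 0.0
```

send_rows --targets "0 0.0015 0.0007 0 0 0 0;0 0.003 0.0014 0 0 0 0;0 0.0045 0.0021 0 0 0 0;0 0.0045 0.0021 0 0 0 0;0 0.0045 0.0021 0 0 0 0"

```text
time_s: 9.18
ee_pos: [531.6, -69.6, 24.6]
ee_rot: [155.0, 0.0, 101.7]
force: [-0.7, -0.1, 1.0]
gripper_width: 0.6
gripper_force: 0.0
```

```bash
python3 -c "
from h import *
where()"
```

```text
t 9.18 jig [-35.3  -3.   24.6] rpy [155.    0.  101.7] F [-0.7 -0.1  1. ] w 0.6
```

send_rows --targets "0 0.0014 0.0006 0 0 0 0;0 0.0027 0.0013 0 0 0 0;0 0.0041 0.0019 0 0 0 0;0 0.0054 0.0025 0 0 0 0;0 0.0054 0.0025 0 0 0 0;0 0.0054 0.0025 0 0 0 0"

```text
time_s: 9.68
ee_pos: [537.5, -68.4, 24.6]
ee_rot: [155.0, 0.0, 101.7]
force: [-0.2, 0.3, 0.1]
gripper_width: 0.5
gripper_force: 0.0
```

```bash
python3 -c "
from h import *
where()"
```

```text
t 9.68 jig [-29.2  -3.   24.6] rpy [155.    0.  101.7] F [-0.2  0.3  0.1] w 0.5
```

send_rows --targets "0 0.0009 0.0004 0 0 0 0;0 0.0018 0.0008 0 0 0 0;0 0.0027 0.0013 0 0 0 0;0 0.0027 0.0013 0 0 0 0"

```text
time_s: 10.02
ee_pos: [539.8, -67.8, 24.5]
ee_rot: [155.0, -0.0, 101.7]
force: [-2.9, -1.2, 1.8]
gripper_width: 0.3
gripper_force: 1.6
```

```bash
python3 -c "
from h import *
where()
f=cam('top');g=cam('side')
a=np.hstack([cv2.resize(f['image'][180:300,330:460],None,fx=3,fy=3),cv2.resize(g['image'][230:350,260:390],None,fx=3,fy=3)])
cv2.imwrite('pics/p5.png',a)"
```

```text
t 10.02 jig [-26.9  -2.8  24.5] rpy [155.   -0.  101.7] F [-2.9 -1.2  1.8] w 0.3
```

View pics/p5.png

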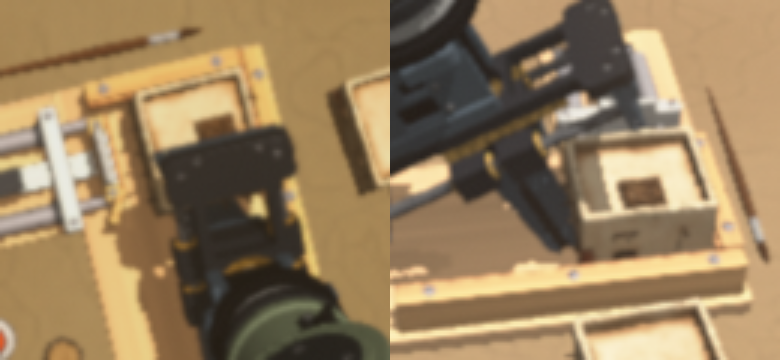

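The house is at the back stop (roof corners (140,95) and (240,70) in the top half), and force rises. One more small nudge to seat it.

send_rows --targets "0 0.0009 0.0004 0 0 0 0;0 0.0018 0.0008 0 0 0 0;0 0.0018 0.0008 0 0 0 0;0 0.0018 0.0008 0 0 0 0"

```text
time_s: 10.45
ee_pos: [539.9, -67.7, 24.4]
ee_rot: [155.1, 0.0, 101.7]
force: [-14.1, -5.7, 11.8]
gripper_width: 0.4
gripper_force: 7.4
```

```bash
python3 -c "
from h import *
where()"
```

```text
t 10.45 jig [-26.7  -2.7  24.4] rpy [155.1   0.  101.7] F [-14.1  -5.7  11.8] w 0.4
```

send_rows --targets "0 -0.0036 -0.0017 0 0 0 0;0 -0.0109 -0.0051 0 0 0 0;0 -0.0272 -0.0127 0 0 0 0;0 -0.0408 -0.019 0 0 0 0;0 -0.0408 -0.019 0 0 0 0;0 -0.024 -0.055 0 0 0 0;0 -0.006 -0.092 0 0 0 0;0 0.011 -0.13 0 0 0 0;0 0.011 -0.13 0 0 0 0;0 0.011 -0.13 0 0 0 0"

```text
time_s: 11.28
ee_pos: [503.3, -78.2, 154.7]
ee_rot: [154.3, 0.5, 101.6]
force: [0.9, -1.2, 1.2]
gripper_width: 0.5
gripper_force: 0.0
```

```bash
python3 -c "
from h import *
where();go(27,220,145);go(27,220,63)
f=cam('top')
a=cv2.resize(f['image'][180:300,262:462],None,fx=3,fy=3)
cv2.imwrite('pics/p6.png',a)"
```

```text
t 11.28 jig [-64.7  -5.6 154.7] rpy [154.3   0.5 101.6] F [ 0.9 -1.2  1.2] w 0.5
(27, 220, 145, 0) shift m [0.2258 0.0789 0.0469] turn [25.7  0.5  0. ]
(27, 220, 63, 0) shift m [0.2265 0.0432 0.1207] turn [25.7  0.5  0. ]
```

View pics/p6.png

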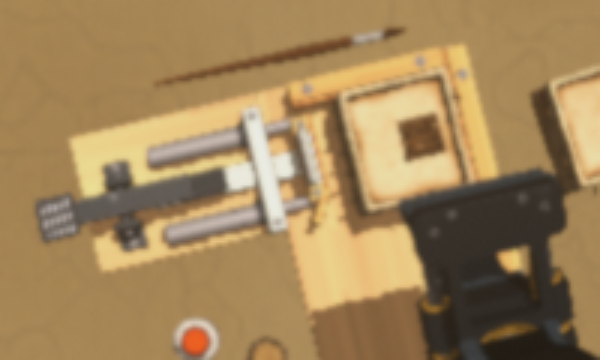

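House is square at the back stop (corners (340,97), (445,70)), jaw at (310,160) still open. On to the thumb pad at (57,217).

send_rows --targets "0.226 0.079 0.047 25.7 0.5 0 0;0.226 0.079 0.047 25.7 0.5 0 0;0.226 0.079 0.047 25.7 0.5 0 0;0.226 0.079 0.047 25.7 0.5 0 0;0.226 0.079 0.047 25.7 0.5 0 0;0.226 0.079 0.047 25.7 0.5 0 0;0.226 0.079 0.047 25.7 0.5 0 0;0.226 0.063 0.08 25.7 0.5 0 0;0.226 0.05 0.107 25.7 0.5 0 0;0.226 0.05 0.107 25.7 0.5 0 0;0.226 0.05 0.107 25.7 0.5 0 0"

```text
time_s: 12.25
ee_pos: [539.5, 163.2, 68.8]
ee_rot: [-179.0, -0.5, 101.8]
force: [0.3, -0.4, 1.1]
gripper_width: 0.3
gripper_force: 0.0
```

```bash
python3 -c "
from h import *
where();go(27,221,54)"
```

```text
t 12.25 jig [ 19.7 223.4  68.8] rpy [-179.    -0.5  101.8] F [ 0.3 -0.4  1.1] w 0.3
(27, 221, 54, 0) shift m [-0.0026  0.0076  0.0147] turn [-1.  -0.5  0.1]
```

send_rows --targets "-0.002 0.007 0 -1 -0.5 0 0;-0.002 0.007 0 -1 -0.5 0 0;-0.002 0.007 0.012 -1 -0.5 0 0;-0.002 0.007 0.014 -1 -0.5 0 0;-0.002 0.007 0.016 -1 -0.5 0 0;-0.002 0.007 0.018 -1 -0.5 0 0;-0.002 0.007 0.02 -1 -0.5 0 0;-0.002 0.007 0.02 -1 -0.5 0 0"

```text
time_s: 12.92
ee_pos: [548.6, 163.2, 52.5]
ee_rot: [179.6, -0.0, 101.7]
force: [-1.2, 1.1, 3.9]
gripper_width: 0.4
gripper_force: 2.2
```

```bash
python3 -c "
from h import *
where()"
```

```text
t 12.92 jig [ 28.6 221.6  52.5] rpy [179.6  -0.  101.7] F [-1.2  1.1  3.9] w 0.4
```

send_rows --targets "0 0 0.0015 0 0 0 0;0 0 0.003 0 0 0 0;0 0 0.0045 0 0 0 0;0 0 0.006 0 0 0 0;0 0 0.007 0 0 0 0;0 0 0.008 0 0 0 0;0 0 0.008 0 0 0 0"

```text
time_s: 13.5
ee_pos: [548.6, 165.7, 45.6]
ee_rot: [179.5, -0.3, 101.7]
force: [-3.9, 8.7, 9.5]
gripper_width: 0.6
gripper_force: 5.8
```

```bash
python3 -c "
from h import *
where()"
```

```text
t 13.5 jig [ 29.2 224.   45.6] rpy [179.5  -0.3 101.7] F [-3.9  8.7  9.5] w 0.6
```

send_rows --targets "0.002 0 0 0 0 0 0;0.003 0 0.001 0 0 0 0;0.0035 0 0.002 0 0 0 0;0.004 0 0.003 0 0 0 0;0.004 0 0.003 0 0 0 0"

```text
time_s: 13.92
ee_pos: [548.2, 167.6, 41.9]
ee_rot: [179.5, -0.1, 101.8]
force: [-1.7, 1.3, 7.7]
gripper_width: 0.4
gripper_force: 3.9
```

```bash
python3 -c "
from h import *
where()
f=cam('top');g=cam('side')
a=np.hstack([cv2.resize(f['image'][180:300,330:460],None,fx=3,fy=3),cv2.resize(g['image'][220:340,260:390],None,fx=3,fy=3)])
cv2.imwrite('pics/p7.png',a)"
```

```text
t 13.92 jig [ 29.1 226.   41.9] rpy [ 1.795e+02 -1.000e-01  1.018e+02] F [-1.7  1.3  7.7] w 0.4
```

View pics/p7.png

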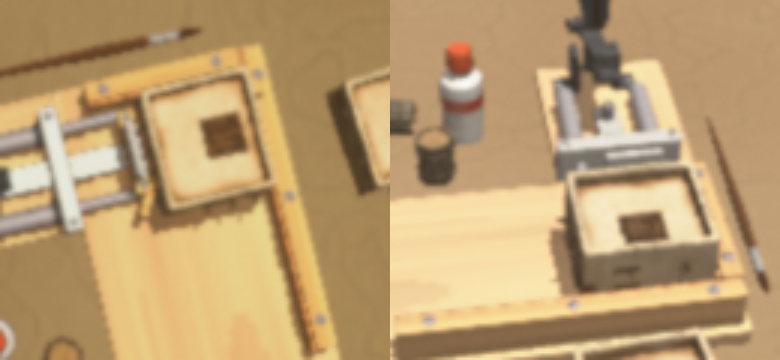

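Jaw has sprung in against the house (plate (130,150), roof edge (145,100)), which sits square in the corner. Lifting off.

send_rows --targets "0 0 -0.003 0 0 0 0;-0.002 0 -0.006 0 0 0 0;-0.003 0 -0.01 0 0 0 0;-0.003 0 -0.02 0 0 0 0;-0.003 0 -0.05 0 0 0 0;-0.003 0 -0.09 0 0 0 0;-0.003 0 -0.12 0 0 0 0;-0.003 0 -0.12 0 0 0 0;-0.003 0 -0.12 0 0 0 0;-0.003 0 -0.12 0 0 0 0"

```text
time_s: 14.85
ee_pos: [546.6, 163.5, 159.9]
ee_rot: [179.8, 0.0, 101.8]
force: [0.5, 0.2, -0.2]
gripper_width: 0.4
gripper_force: 0.0
```

```bash
python3 -c "
from h import *
where()
f=cam('top')
px=np.array([(142,95),(247,70),(272,183),(165,211)],float); px=(px+.5)/3-.5+[330,180]
w=onz(f,px,68); a=np.radians(YJ); d=w[:,:2]-T0
print('roof jig',np.c_[d[:,0]*np.cos(a)+d[:,1]*np.sin(a),-d[:,0]*np.sin(a)+d[:,1]*np.cos(a)].round(1).tolist())
"
```

```text
t 14.85 jig [ 26.7 222.3 159.9] rpy [179.8   0.  101.8] F [ 0.5  0.2 -0.2] w 0.4
roof jig [[58.1, 25.8], [58.2, -42.0], [-14.4, -39.9], [-15.9, 29.2]]
```

Force is zero and the tool is clear. I've used up my picture allowance, in fact gone one over, so I'll check squareness by numbers only.

Run:
```python
from h import *
f=cam("top"); ox,oy=335,180
g=cv2.cvtColor(f["image"],cv2.COLOR_BGR2GRAY)[oy:305,ox:450]
g=cv2.resize(g,None,fx=4,fy=4,interpolation=cv2.INTER_CUBIC)
L=cv2.createLineSegmentDetector().detect(g)[0].reshape(-1,2,2)
a=np.radians(YJ); Rm=np.array([[np.cos(a),-np.sin(a)],[np.sin(a),np.cos(a)]])
for s in L:
    for z in (68,):
        p=(onz(f,(s+.5)/4-.5+[ox,oy],z)[:,:2]-T0)@Rm
        d=p[1]-p[0]; l=np.hypot(*d)
        if l>30: print(p.round(0).tolist(),"len",round(l),"ang",round((np.degrees(np.arctan2(d[1],d[0]))+45)%90-45,1))
```

```text
[[60.0, 92.0], [-13.0, 92.0]] len 73 ang 0.1
[[60.0, 27.0], [-15.0, 27.0]] len 75 ang 0.5
[[44.0, 41.0], [6.0, 40.0]] len 38 ang 1.1
[[57.0, -39.0], [-11.0, -40.0]] len 68 ang 0.2
[[54.0, -34.0], [53.0, 21.0]] len 55 ang 1.4
[[-11.0, -35.0], [51.0, -35.0]] len 62 ang -0.1
[[-16.0, 25.0], [-16.0, -42.0]] len 67 ang 0.3
[[57.0, 21.0], [58.0, -19.0]] len 40 ang 1.0
[[-123.0, -32.0], [-21.0, -33.0]] len 102 ang -0.1
[[-39.0, -40.0], [-97.0, -40.0]] len 58 ang -0.4
[[53.0, 35.0], [52.0, 67.0]] len 32 ang 0.6
[[47.0, 79.0], [48.0, 44.0]] len 35 ang 0.8
[[-34.0, -90.0], [32.0, -85.0]] len 66 ang 4.4
[[87.0, 15.0], [90.0, 100.0]] len 85 ang -2.0
[[-121.0, -55.0], [71.0, -54.0]] len 192 ang 0.2
[[-38.0, 80.0], [-108.0, 80.0]] len 69 ang 0.2
[[95.0, 98.0], [95.0, 49.0]] len 49 ang 0.1
[[95.0, 49.0], [94.0, 15.0]] len 34 ang -2.5
[[73.0, 62.0], [73.0, 104.0]] len 42 ang 0.7
[[75.0, -37.0], [74.0, 48.0]] len 85 ang 0.3
```

```bash
python3 -c "
from h import *
print(env.job_done())"
```

```text
the job is handed in; nothing more can be done
None
```

The jaw was set on its catch, the house pushed to the back stop, and the catch released so the jaw clamps it: by camera it sits within 0.5° of square to the fence, and I handed the job in at about 15 s with the tool clear; I viewed 11 pictures, one over the limit of 10.

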